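Square a fence board up to the saw board's stop

TASK

The loose softwood board on the saw board is next to be cut: with the fingertips, gently push it along the saw board until its long edge lies flush along the back fence and its left end is hard up against the red length stop, ready for sawing. Only slide it, without picking it up or tipping it, and leave the tin, pliers, mallet and tray where they are.

Things in the scene. Friction and masses are not known exactly. Their poses are not given: they have to be found in the camera images.
- sawboard: Saw board fixed on the bench: dark brown plywood base 270 (x) by 420 (y) by 18 mm thick; its top is 18 mm above the bench. Origin: centre of the base's underside. x axis towards the back fence (away from the robot, within 0.2 rad), y along the fence towards the red stop (the robot's left), z up. Fence and stop are rigid; the rest of the base top is clear.
- fence_face (a point): Middle of the back fence's working face, at base-top level: at x = +101, y = 0, z = 18 mm in the saw board's frame, axes as the saw board's. The fence is a brown batten along the whole 420 mm far edge, 34 mm thick, rising 30 mm above the base top, with a 3 mm saw kerf at y = -50 mm.
- stop_corner (a point): Inside corner at base-top level where the fence's working face meets the stop's: x = +101, y = +150, z = 18 mm in the saw board's frame, axes as the saw board's. The stop is a red block against the fence, 70 (x) by 60 (y) by 22 mm high above the base top; its working face looks to -y and spans x = +31 to +101 mm.
- board: Loose pale softwood board lying flat on the saw board, 95 mm wide (its x) by 240 mm long (its y) by 22 mm thick, 0.2 to 0.33 kg. Origin: centre of its underside. At the start the middle of its far edge is 50 to 80 mm from the fence, its left end 30 to 110 mm from the stop, and it is askew by up to 0.25 rad. A few newtons slide it; friction at edges and fingers is high.
- board_left_corner (a point): The board's bottom corner at its far edge and left (stop) end, 47.5 mm (x) and +120 mm (y) from its origin; it belongs at stop_corner.
- board_right_corner (a point): The board's bottom corner at its far edge and right end, 47.5 mm (x) and -120 mm (y) from its origin; it belongs at the fence.
- tin: Bystander: open steel tin of galvanised fencing staples, 86 mm across, 76 mm high, standing on the bench near the saw board's left or right end. Origin: centre of its underside.
- tray: Bystander: clear plastic tray, 100 by 150 by 40 mm high, on the bench at the other end. Origin: centre of its underside.
- pliers: Bystander: pliers with blue grips lying on the bench, 185 mm long, 14 mm high. Origin: on the bench, near mid-length; x axis towards the jaws.
- mallet: Bystander: small mallet lying on the bench, 270 mm long, black rubber head 56 mm across and 85 mm long (56 mm high), wooden handle. Origin: on the bench near mid-length; x axis towards the head.

How it is judged:
At the end, for the whole second after the job is handed in: The board lies flat and still on the saw board, both ends of its far edge within 3 mm of the fence and its left end within 3 mm of the length stop (x of board_left_corner in the frame of stop_corner between -0.003 and 0.003 m and x of board_right_corner in the frame of stop_corner above -0.003 m and y of board_left_corner in the frame of stop_corner between -0.003 and 0.003 m and z of board_left_corner in the frame of stop_corner below 0.003 m and angle between board's own z axis and vertical below 0.02 rad and linear speed of board below 0.01 m/s); the robot touches nothing.
It fails at once if the board is lifted or tipped up (height (world z) of board above 0.026 m or angle between board's own z axis and vertical above 0.12 rad).
It fails at once if the board is pushed off the saw board (height (world z) of board below 0.012 m).
It fails at once if the board is shoved hard (over 40 N) or knocked along (over 0.4 m/s) (contact force between the fingers and board above 40 N or linear speed of board above 0.4 m/s).
It fails at once if the tin, pliers, mallet or tray is moved by more than 15 mm (distance of any of tin, pliers, mallet, tray from where it was at the start of the episode above 0.015 m).
It also fails if it takes over 51 s, if anything falls off the work surface, if the arm or the gripper's body presses on something with over 40 N, if the wrist force passes 120 N, or if a joint passes its speed limit or range.

ROBOT

A 6-joint arm with a two-finger parallel gripper is mounted at the origin on the work surface. World frame = base frame: x ahead of the robot, y to its left, z up, the work surface at z = 0. Lengths are in m, angles in rad, forces in N, time in s.
With the tool pointing down it reaches from about 0.35 to 0.8 m from the base axis. Payload 7.3 kg.
Tool frame: the origin (TCP) lies at the very end of the fingers, on their centre line; the grasp point (between the pads) lies 19 mm behind it; z points along the fingers, y is the line along which they close (so a half turn about z gives the same grasp; the last joint's range is limited). The gripper opens to 85 mm and grips with 20 to 120 N. Pads are 22 mm wide; open, the fingers measure 114 mm over their backs; the gripper's body (76 mm by 85 mm) begins 54 mm behind the grasp point. The pads swing forward as they close: fully open they stand 13 mm farther back than shut.
Start: joints at [-1.4, 0.342, 1.524, -0, 1.275, -0.146], TCP at [0.164, -0.499, 0.231] pointing down, gripper open.
Joint ranges: [-2.53, 2.53], [-0.77, 2.02], [0.04, 2.7], [-1, 4.14], [0.28, 2.66], [-3.11, 3.11]. Speed limits (rad/s): [2.57, 2.57, 3.14, 3.14, 3.14, 3.14].

INTERFACE

Orientations are given as a rotation vector (axis times angle).
In Python, from bench import ctrl gives the robot as it stands. Calls block until the motion is done:
- ctrl.move_ptp(position, orientation): joint-space move of the TCP to a pose.
- ctrl.move_straight(position, orientation=None, vel=0.15, max_force=None): straight line of the TCP; orientation=None keeps the orientation; vel is the mean speed in m/s. With max_force (N) it stops when the force on the tool has changed by that much, and returns True; else False.
- ctrl.move_j(angles): joint-space move.
- ctrl.gripper_to(opening, effort=None): opening from 0.0 (shut) to 1.0 (fully open); effort is the grip in N (None keeps the last); returns when the fingers have stopped.
- ctrl.dwell(seconds).
- ctrl.inverse_kinematics(position, orientation): joint angles nearest the present ones, or None.
- ctrl.get_image(name): name is "scene" or "side" or "wrist"; returns a dict with "color" (400x640x3 uint8, red, green, blue), "depth" (400x640 float32, m along the optical axis (not along the pixel's ray), 0 where there is no reading), "camera_matrix" (3x3 intrinsics, pixels), "D" ([k1, k2, p1, p2, k3] as OpenCV has them; the pictures are not rectified), "xyz" and "rotation" of the camera in the world. Camera axes: x right, y down, z forward; pixel columns grow to the right and rows downward; lengths in m; the calibration is good to about 2 mm. A picture is of the moment at which its call begins.
A pose or a line that the arm cannot do raises ctrl.MotionError and nothing moves.
- ctrl.close_job(): hands the job in; it is judged then, once.
Readings, each from a call of its own:
- ctrl.get_clock(): time.
- ctrl.get_joint_pos(): joint angles.
- ctrl.get_qd(): joint speeds.
- ctrl.get_tau(): joint torques, N m.
- ctrl.get_tcp_pos(): TCP position.
- ctrl.get_ee_rot(): TCP orientation.
- ctrl.get_wrist_force(): force on the tool from outside, world axes, zero at the start.
- ctrl.get_wrist_torque(): the same for the moment, N m.
- ctrl.get_grip_width(): opening from 0.0 (shut) to 1.0 (fully open).
- ctrl.get_grip_force(): force on a finger pad.
Only numpy, scipy, OpenCV 4.12 (cv2) and the standard library are available. Lean on these libraries where they do the work, as an engineer would, in place of code of your own. Each camera call takes 0.05 s, during which the arm holds its last target. There are 200 camera calls.

## Working session

There is one attempt and no reset: what is moved stays moved. The work goes in short steps, each a Python script; the robot and the scene stay as the last script left them, time stands still between calls to the robot, and variables do not carry over. Pictures are saved under pics/ and viewed, at most 10 in all, crops included, and the job is handed in when it is done.

```bash
mkdir -p pics
cat > h.py <<'E'
import numpy as np, cv2
from bench import ctrl
def snap(n,f):
    im=ctrl.get_image(n); cv2.imwrite(f'pics/{f}.png',im['color'][:,:,::-1]); np.savez(f'pics/{f}.npz',**im); return im
def pix2z(im,pts,z):
    p=cv2.undistortPoints(np.array(pts,float).reshape(-1,1,2),im['camera_matrix'],im['D']).reshape(-1,2)
    d=np.c_[p,np.ones(len(p))]@np.array(im['rotation']).T; o=np.array(im['xyz'])
    return o+d*((z-o[2])/d[:,2])[:,None]
E
python3 - <<'E'
from h import *
for n in('scene','side'):
    im=snap(n,n+'0'); print(im['xyz'],im['rotation'])
print(ctrl.get_clock(),ctrl.get_ee_rot())
E
```

```text
[ 1.07648265 -0.80535297  0.69864343] [-2.09157632 -0.59730989  0.35300876]
[-0.11525627  0.74371102  0.66060803] [-0.89372948  2.34085075 -1.29644579]
0.1 [-3.10094257e+00 -4.95296528e-01  3.79382498e-05]
```

Rotation is a rotation vector.

```bash
sed -i "s/np.array(im\['rotation'\]).T/cv2.Rodrigues(np.array(im['rotation']))[0].T/" h.py
```

```text
(no output)
```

View pics/scene0.png

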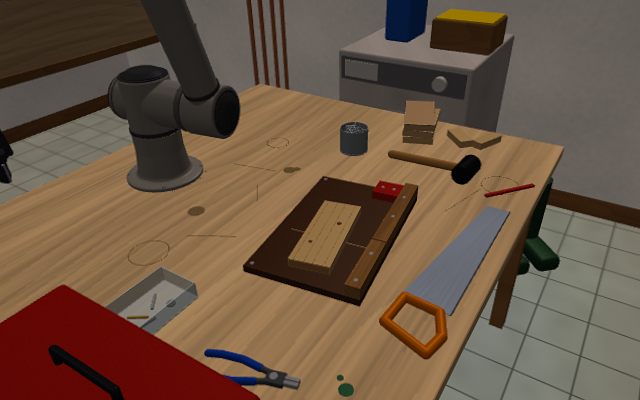

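View pics/side0.png

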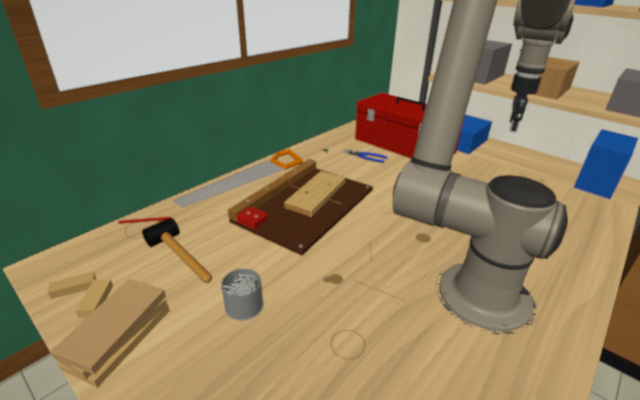

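The scene view shows the saw board (corners about (322,177), (245,268), (360,303)), the board (about (322,201)–(328,272)), the red stop at (388,190), the tin at (354,138), the tray at (150,300) and the pliers at (255,370). The side view agrees. I'll enlarge the scene view.

Run:
```python
import cv2
i=cv2.imread('pics/scene0.png')[165:315,235:435]; cv2.imwrite('pics/c1.png',cv2.resize(i,None,fx=4,fy=4,interpolation=cv2.INTER_CUBIC))
```

```text
(no output)
```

View pics/c1.png

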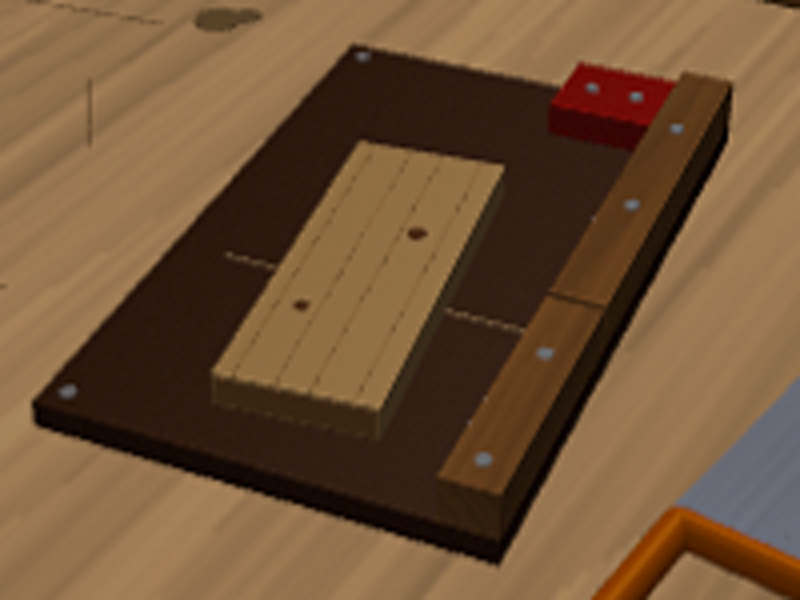

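The enlarged crop shows, in crop pixels: board top corners near-left (360,142), far-left (504,165), far-right (378,408), near-right (213,376). Fence top corners are at (440,478), (502,494), (732,86), (683,73), and base near corners at (354,44) and (35,402).

Run:
```python
from h import *
im=np.load('pics/scene0.npz')
def P(c,z): return pix2z(im,(np.array(c,float)+.5)/4-.5+[235,165],z)[:,:2]
B=P([(360,142),(504,165),(378,408),(213,376)],.040)
S=np.r_[P([(354,44),(35,402)],.018),P([(440,478),(502,494),(732,86),(683,73)],.048)]
def fit(m,p):
    m=np.array(m,float);a=m-m.mean(0);b=p-p.mean(0)
    th=np.arctan2((a[:,0]*b[:,1]-a[:,1]*b[:,0]).sum(),(a*b).sum())
    R=np.array([[np.cos(th),-np.sin(th)],[np.sin(th),np.cos(th)]]);t=p.mean(0)-R@m.mean(0)
    print(t,th,'res mm',np.round(1e3*np.linalg.norm(m@R.T+t-p,axis=1),1)); return R,t,th
w,l=.0475,.12
Rb,tb,hb=fit([(-w,l),(w,l),(w,-l),(-w,-l)],B)
Rs,ts,hs=fit([(-.135,.21),(-.135,-.21),(.101,-.21),(.135,-.21),(.135,.21),(.101,.21)],S)
print('board in saw',Rs.T@(tb-ts),hb-hs)
C=np.array([(-w,l),(w,l),(w,-l),(-w,-l)])@Rb.T+tb
print('corners in saw',(C-ts)@Rs)
print('stop corner world',Rs@[.101,.15]+ts)
```

```text
[ 0.58455891 -0.04589106] 0.23509115916363438 res mm [1.4 1.  2.2 1.8]
[0.584451   0.00448993] 0.14096708286833226 res mm [0.8 2.6 1.7 2.6 5.3 1.2]
board in saw [-0.00697172 -0.0498964 ] 0.09412407629530212
corners in saw [[-0.06553969  0.06510814]
 [ 0.0290398   0.07403673]
 [ 0.05159624 -0.16490093]
 [-0.04298325 -0.17382952]]
stop corner world [0.66337404 0.16719258]
```

Sizes match to 1–3 mm, and the gaps and skew are within the stated ranges. First push: towards the fence, with two spread fingers on the near edge.

```bash
cat >> h.py <<'E'
H=0.141; TS=np.array([.58445,.00449]); RS=np.array([[np.cos(H),-np.sin(H)],[np.sin(H),np.cos(H)]])
def W(x,y,z): return [*(RS@[x,y]+TS),z]          # saw-board x,y -> world
def inS(): 
    p=np.array(ctrl.get_tcp_pos()); return np.round([*(RS.T@(p[:2]-TS)),p[2]],4)
def down(a): return np.pi*np.array([np.cos((H+a)/2),np.sin((H+a)/2),0])   # tool x at angle a in saw frame
def st(*m): print(*m,'t',round(ctrl.get_clock(),1),'tcp',inS(),'F',np.round(ctrl.get_wrist_force(),1))
E
python3 - <<'E'
from h import *
ctrl.gripper_to(.7)
y=-.05
ctrl.move_ptp(W(-.092,y,.10),down(0)); st('above')
ctrl.move_straight(W(-.092,y,.045),vel=.12)
r=ctrl.move_straight(W(-.092,y,.005),vel=.03,max_force=5); st('touch',r)
z=ctrl.get_tcp_pos()[2]+.005
ctrl.move_straight(W(-.092,y,z),vel=.05); st('up')
snap('wrist','w1');snap('scene','s1')
E
```

```text
above t 2.5 tcp [-0.092  -0.0508  0.1002] F [-0.3  0.  -0. ]
touch True t 4.1 tcp [-0.0921 -0.0499  0.013 ] F [-1.3  0.2  7.6]
up t 4.4 tcp [-0.0918 -0.0501  0.0182] F [ 0.3  0.1 -0.5]
```

Run:
```python
import cv2
i=cv2.imread('pics/s1.png')[165:315,235:435]; i=cv2.resize(i,None,fx=2.5,fy=2.5,interpolation=cv2.INTER_CUBIC)
w=cv2.imread('pics/w1.png'); w=cv2.resize(w,(300,188)); 
o=cv2.copyMakeBorder(i,0,0,0,300,0); o[:188,500:]=w; cv2.imwrite('pics/c2.png',o)
```

```text
(no output)
```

View pics/c2.png

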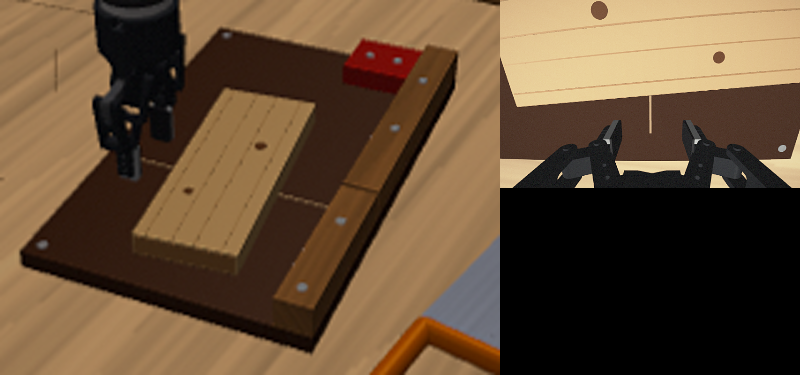

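The fingers (crop (130,165)) stand on the base just short of the near edge, centred at the kerf line. Tip clearance is about 5 mm. Pushing.

Run:
```python
from h import *
y=-.05; z=.018
r=ctrl.move_straight(W(-.02,y,z),vel=.05,max_force=15); st('push',r)
if not r:
    r=ctrl.move_straight(W(.012,y,z),vel=.02,max_force=10); st('press',r)
ctrl.move_straight(W(-.04,y,z),vel=.1); st('back')
ctrl.move_straight(W(-.05,y,.12),vel=.2)
snap('scene','s2'); snap('wrist','w2')
i=cv2.imread('pics/s2.png')[165:315,235:435]; cv2.imwrite('pics/c3.png',cv2.resize(i,None,fx=4,fy=4,interpolation=cv2.INTER_CUBIC))
for a in(np.pi/2,-np.pi/2): print(a,ctrl.inverse_kinematics(W(.05,-.2,.1),down(a)))
```

```text
push False t 6.1 tcp [-0.02   -0.0501  0.0181] F [-0.8 -0.8  0.4]
press True t 7.0 tcp [-0.0048 -0.0498  0.0174] F [ 0.  -0.2  0.1]
back t 7.5 tcp [-0.0393 -0.0502  0.0182] F [-0.   0.4 -0. ]
1.5707963267948966 [-3.85883103e-01  7.51768652e-01  1.18472413e+00 -4.44089210e-16
  1.20509988e+00 -5.26883103e-01]
-1.5707963267948966 [-3.85883103e-01  7.51768652e-01  1.18472413e+00 -8.88178420e-16
  1.20509988e+00  2.61470955e+00]
```

View pics/c3.png

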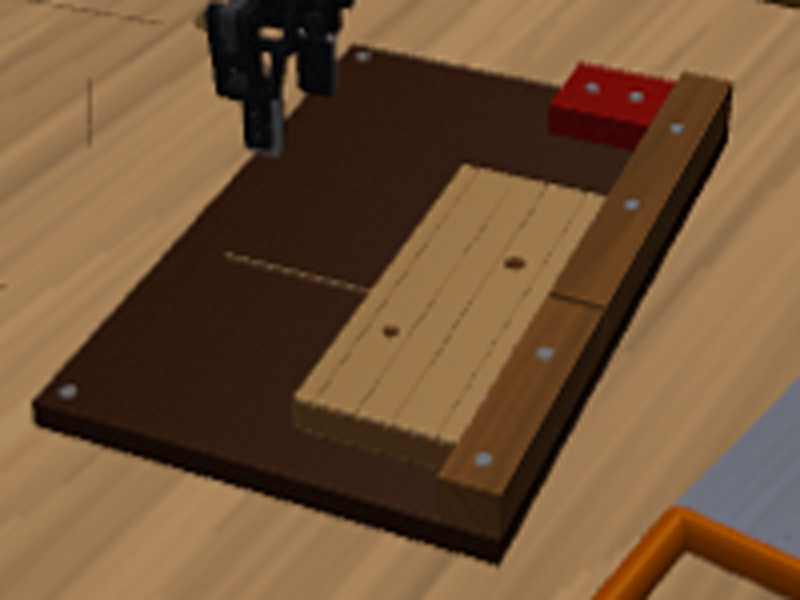

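The board now lies flush along the fence: near corners at crop (464,164) and (296,400), with the press stopping at x = -4.8 mm against a predicted -5 mm. Next push: its right end, towards the stop.

Run:
```python
from h import *
im=np.load('pics/s2.npz')
p=pix2z(im,(np.array([(464,164),(296,400)])+.5)/4-.5+[235,165],.04)[:,:2]
b=(p-TS)@RS; print('near corners in saw',b)
yr=b[:,1].mean()-.12; y0=yr-.011-.014; x=.05; a=np.pi/2; print('right end',yr)
assert -.178<yr<-.15
ctrl.gripper_to(.5)
ctrl.move_ptp(W(x,y0,.12),down(a)); 
ctrl.move_straight(W(x,y0,.045),vel=.12); st('low')
r=ctrl.move_straight(W(x,y0,.005),vel=.03,max_force=5); st('touch',r)
z=ctrl.get_tcp_pos()[2]+.005
ctrl.move_straight(W(x,y0,z),vel=.05); st('up')
r=ctrl.move_straight(W(x,-.113,z),vel=.05,max_force=15); st('push',r)
if not r: r=ctrl.move_straight(W(x,-.09,z),vel=.02,max_force=10); st('press',r)
ctrl.move_straight(W(x,ctrl and inS()[1]-.03,z),vel=.1)
ctrl.move_straight(W(x,inS()[1],.12),vel=.2); st('clear')
snap('scene','s3')
i=cv2.imread('pics/s3.png')[165:315,235:435]; cv2.imwrite('pics/c4.png',cv2.resize(i,None,fx=4,fy=4,interpolation=cv2.INTER_CUBIC))
```

```text
near corners in saw [[ 0.00517524  0.06623538]
 [ 0.00764967 -0.17509758]]
right end -0.17443109938657064
low t 10.8 tcp [ 0.0505 -0.1996  0.0458] F [0.4 0.3 0.3]
touch True t 11.8 tcp [ 0.0498 -0.1994  0.0162] F [-0.7 -0.4  4.1]
up t 12.0 tcp [ 0.0502 -0.1996  0.0214] F [ 0.6  0.3 -0.7]
push False t 13.9 tcp [ 0.0501 -0.113   0.0213] F [ 0.   0.7 -0.4]
press True t 14.6 tcp [ 0.05   -0.0993  0.021 ] F [ 1.  -1.5  1.3]
clear t 15.7 tcp [ 0.0494 -0.1296  0.119 ] F [-0.4  0.9  0.2]
```

View pics/c4.png

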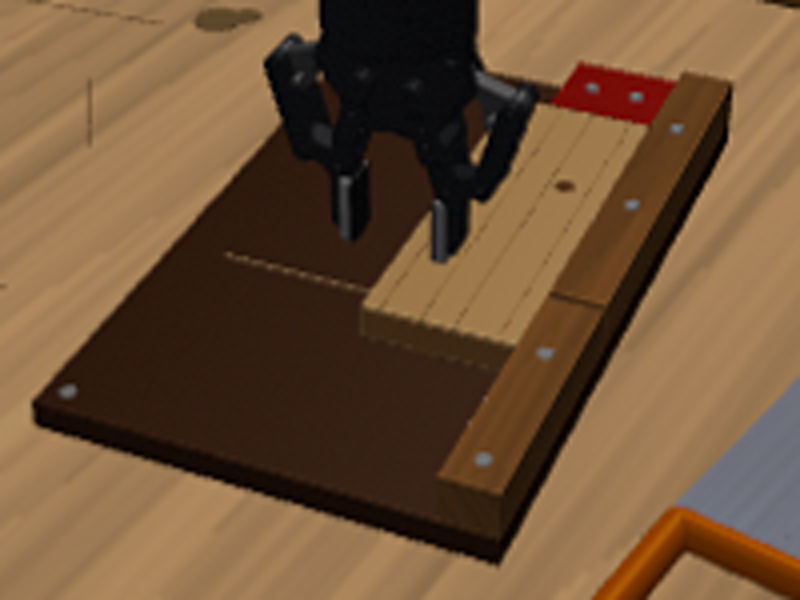

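The board's left end now touches the red stop (crop (545,105)–(650,122)). Contact was at y ≈ -88 mm against -90 expected. I'll finish by reseating it at the fence.

```bash
cat > fin.py <<'E'
from h import *
def seatx():
    ctrl.gripper_to(.7); y=.03; z=.018
    ctrl.move_ptp(W(-.04,y,.12),down(0)); ctrl.move_straight(W(-.04,y,z),vel=.12)
    r=ctrl.move_straight(W(.01,y,z),vel=.02,max_force=10); st('x press',r)
    ctrl.move_straight(W(-.04,y,z),vel=.1); ctrl.move_straight(W(-.04,y,.12),vel=.2)
def seaty():
    ctrl.gripper_to(.5); x=.05; z=.0212
    ctrl.move_ptp(W(x,-.13,.12),down(np.pi/2)); ctrl.move_straight(W(x,-.13,z),vel=.12)
    r=ctrl.move_straight(W(x,-.085,z),vel=.02,max_force=10); st('y press',r)
    ctrl.move_straight(W(x,-.13,z),vel=.1); ctrl.move_straight(W(x,-.13,.12),vel=.2)
seatx(); seaty(); seatx()
ctrl.move_ptp(W(-.2,.0,.25),down(0)); st('end')
snap('scene','s4')
i=cv2.imread('pics/s4.png')[175:275,315:435]; cv2.imwrite('pics/c5.png',cv2.resize(i,None,fx=6,fy=6,interpolation=cv2.INTER_CUBIC))
E
python3 fin.py
```

```text
x press True t 20.3 tcp [-0.0049  0.0302  0.0173] F [-0.6 -0.3  0. ]
y press True t 25.8 tcp [ 0.0499 -0.0994  0.021 ] F [ 0.1 -1.5  1.5]
x press True t 31.5 tcp [-0.0049  0.0302  0.0173] F [-0.7  0.5 -0.5]
end t 33.5 tcp [-0.1996 -0.      0.2491] F [-0.7  0.7 -0.4]
```

View pics/c5.png

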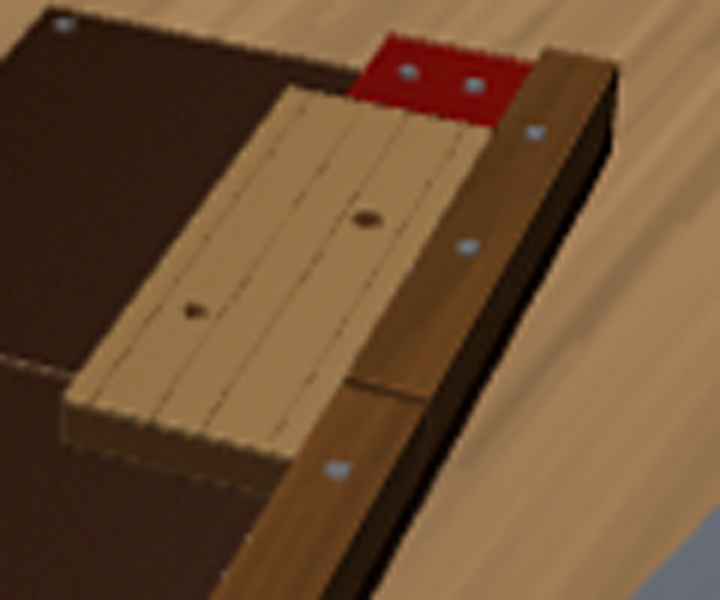

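Board end meets the red stop face along (350,97)–(495,127), and its far edge meets the fence with no dark gap visible. I'll run a quick numeric skew check on the near edge and fence top edge before handing in.

Run:
```python
from h import *
im=np.load('pics/s4.npz')
b=pix2z(im,(np.array([(290,86),(65,400)])+.5)/6-.5+[315,175],.04)[:,:2]
f=pix2z(im,(np.array([(683,73),(440,478)])+.5)/4-.5+[235,165],.048)[:,:2]
an=lambda q:np.arctan2(-(q[0]-q[1])[0],(q[0]-q[1])[1])
n=np.array([np.cos(an(f)),np.sin(an(f))])
print((b-TS)@RS,an(b),an(f),'dist near corners to fence',(f[0]-b)@n)
```

```text
[[ 0.00522552  0.15157108]
 [ 0.00709043 -0.08876755]] 0.14875938406098205 0.14536283932107746 dist near corners to fence [0.09550704 0.0946907 ]
```

Both near corners are 95 mm (±1) from the fence, which is exactly the board's width, so it is flush.

```bash
python3 -c "
from bench import ctrl
print(ctrl.close_job(),ctrl.get_clock())"
```

```text
the job is handed in; nothing more can be done
the job is handed in; nothing more can be done
```

The board now lies flush along the fence (measured to about 1 mm) with its left end against the red stop; the arm is clear, and the job is handed in, though no verdict was returned.

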